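Uncover the seedlings, swing the grow lamp over them and set its dimmer

ROBOT

A 6-joint arm with a two-finger parallel gripper is mounted at the origin on the work surface. World frame = base frame: x ahead of the robot, y to its left, z up, the work surface at z = 0. Lengths are in m, angles in rad, forces in N, time in s.
With the tool pointing down it reaches from about 0.25 to 0.775 m from the base axis. Payload 8.9 kg.
Tool frame: the origin (TCP) lies between the finger pads; the fingertips stand 19 mm ahead of it and the grasp point (between the pads) is the TCP; z points along the fingers, y is the line along which they close (so a half turn about z gives the same grasp; the last joint's range is limited). The gripper opens to 85 mm and grips with 20 to 120 N. Pads are 22 mm wide; open, the fingers measure 114 mm over their backs; the gripper's body (76 mm by 85 mm) begins 54 mm behind the grasp point. The pads swing forward as they close: fully open they stand 13 mm farther back than shut.
Start: joints at [-1.455, 0.291, -0.153, 1.127, 0, 1.431], TCP at [0.132, -0.508, 0.25] pointing down, gripper open.
Joint ranges: [-2.52, 2.52], [-0.91, 1.74], [-1.3, 1.37], [-1.96, 2.02], [-1.52, 1.47], [-3.14, 3.14]. Speed limits (rad/s): [2.22, 2.22, 2.79, 3.14, 3.14, 3.14].

INTERFACE

Orientations are given as a rotation vector (axis times angle).
In Python, from rig import get_obs, snapshot, get_calibration, hand_in, recognise gives the robot as it stands.
- The arm moves only by the shell command python3 -m crank 'ROWS' [OPENING] [FORCE]. ROWS is a JSON object of lists of equal length, an entry for each row: "dp": the shift along the tool's x, y, z in mm, a list of three; "turn": the turn, a rotation vector about the tool's x, y, z in rad, a list of three. A call has exactly 10 rows; each row shifts and turns the commanded pose from where the row before left it, along the tool's axes as they then stand; what a row does not reach is not made up. A row lasts 1/12 s, in which the tool goes at most 41.7 mm and 7.16 degrees, less where a joint would pass 70% of its speed; a pose out of reach is approached as far as the arm can. A call is refused whole if a number of a shift passes 41.7 or a number of a turn 0.125, either way. A call with a gripper value outside its range is refused whole. OPENING is the finger opening in mm, from 0 to 85.4, set as the call begins (- or left out, the last holds). The fingers move at their own pace and stop on an object; FORCE is the grip in N (left out, the last holds). Time passes only in rows, so rows that do not move let the fingers close, or fill a call up. It gives the time, the measured TCP pose, the force, the opening and the grip force at its end, in the units of the state.
- get_obs(): the state, without advancing time (a new reading comes with each control period).
- snapshot(name): name is "side" or "top"; returns the picture (400x640x3 uint8, red, green, blue); there is no depth.
- get_calibration(name): a dict with "fx", "fy", "cx", "cy" (pixels), "k1" (the pictures are not rectified: a ray, as slopes to the right and down, at radius r is drawn at 1 + k1 r^2 times it, then the intrinsics apply), "T" (4x4, takes a point from camera to world coordinates). Camera axes: x right, y down, z forward; pixel columns grow to the right and rows downward; lengths in m; the calibration is good to about 2 mm. A picture is of the moment at which its call begins. get_calibration takes no time and is no camera call.
- hand_in(): hands the job in; it is judged then, once.
Trained networks look in the newest picture that a camera, given by its name, has taken for a name from the list of things; names that differ only in an ending like _2 or _b are one class to them, and where a whole thing is asked for, a point or a joint stands for the part that bears it (a point fixed in the world has none). Each returns a list of dicts, best first, with "conf" (0 to 1); they miss things now and then, are a little off and sometimes report something else, mostly with a low value. They report only what shows in the picture. A call takes as long as a camera call. They do not tell look-alikes from the thing itself.
- recognise(label, camera): "point" ([x, y, z] in m, in world coordinates, good to about 4 mm: the middle of the surface that is visible of it).
The state is a dict: "clock": time; "joint_pos": joint angles; "qd": joint speeds; "tau": joint torques, N m; "eef_pos": TCP position; "ee_rot": TCP orientation; "ft_force": force on the tool from outside, world axes, zero at the start; "wrist_torque": the same for the moment, N m; "opening": finger opening in m; "grip_force": force on a finger pad.
Only numpy, scipy, OpenCV 4.12 (cv2) and the standard library are available. Lean on these libraries where they do the work, as an engineer would, in place of code of your own. Each camera call takes 0.05 s, during which the arm holds its last target. There are 200 camera calls.

TASK

Give the seedlings their light: lift the white cover off the green tub and set it down gently, upright and wholly on the round black mat, then push the free end of the lamp bar round until the bar lies over the middle of the tub. Then slide the dimmer grip on the sloping box along its track until it is level with the small arrow-shaped pointer, without shifting the pointer, and let everything go; leave the bottle, the net cups and the jar where they stand.

Things in the scene. Friction and masses are not known exactly. Their poses are not given: they have to be found in the camera images.
- cover_mid (a point): white round humidity cover, loose, about 0.12 kg, 90 mm in diameter, 75 mm high in all: a body 45 mm high whose shoulder slopes in above 28 mm, and on its flat top a central upright knob 26 mm in diameter and 30 mm high. This point is on its axis, half-way up (37.5 mm above its underside; the knob runs from 7.5 to 37.5 mm above this point). It starts standing on the tub. z is up
- tub_mid (a point): middle of the flat top plate of the dark green seedling tub, which is fixed, 180 mm (its x) by 140 mm (its y), 70 mm high; this point is on the plate, 70 mm above the bench
- mat_mid (a point): centre of the top of a round flat black rubber mat on the bench, fixed, 150 mm in diameter, 6 mm thick
- lamp_end (a point): middle of the free end face of the lamp bar: a straight level aluminium bar 36 mm wide and 22 mm high (underside 171 mm above the bench). Its x axis runs along the bar to the hinge, y across it. The upright hinge axis is 360 mm from this end along x, on a fixed post. Stiff: 1 to 1.5 N at the free end swings it either way (to +y: up to 1.2 rad from world -x), it stays where left
- dimmer_top (a point): centre of the outer end of the black dimmer grip, a block standing square to the sloping face of the white dimmer box: 18 mm along the track, 24 mm across, 38 mm tall above a flat track plate 34 x 170 mm. z points out of the face along the grip (35 degrees from vertical, leaning to the box's low front, towards the robot), y along the track to growing joint value, x up the slope
- dimmer (a joint): position of the dimmer grip along its track in m, from 0 (right end, as seen by the robot) to 0.12 (left end); about 2.5 N of friction, stays where it is left
- pointer_tip (a point): tip of a flat dark steel arrow-shaped pointer, 22 mm wide, 29 mm long and 5 mm thick, on the sloping face on the low side of the track; the tip is 25 mm down the slope from the track's centre line and points at the track. Same axes as dimmer_top
- pointer (a joint): position of the pointer along the track in m; equal to joint dimmer when grip and pointer are level. Not to be moved
- bottle_mid (a point): white bottle, loose, a bystander: 54 mm in diameter, 130 mm high; this point half-way up
- netcups_mid (a point): stack of black net cups, loose, a bystander: 50 mm in diameter, 74 mm high; this point half-way up
- jar_mid (a point): white jar, loose, a bystander: 64 mm in diameter, 70 mm high; this point half-way up
- pipe_mid (a point): middle of a fixed level cream water pipe 40 mm thick, axis 225 mm above the bench, that runs along the track's direction above the upper side of the track, with an upright leg 150 mm to either side. It leaves no room for a gripper straight above the dimmer grip: reach the grip square to the slope, from the robot's side. y along the pipe
Mind the look-alikes: they are no part of the job. Several things look just like the part that bears tub_mid: the one meant starts nearest to the robot's base.

How it is judged:
On the way, in this order (a step that is already met when the one before it is completed fails the run):
1. the cover stands upright, wholly on the mat, and is let go (horizontal distance between cover_mid and mat_mid below 0.03 m and z of cover_mid in the frame of mat_mid below 0.0405 m and angle between cover_mid's own z axis and vertical below 0.08 rad and contact force between the fingers and cover below 0.1 N), for 0.2 s.
2. the lamp bar lies over the middle of the tub (y of tub_mid in the frame of lamp_end between -0.02 and 0.02 m), for 0.2 s.
3. the dimmer grip is level with the pointer (y of dimmer_top in the frame of pointer_tip between -0.005 and 0.005 m), for 0.2 s.
At the end, for the whole second after the job is handed in: The cover stands upright and at rest on the mat with its centre within 30 mm of the mat's centre (so wholly on it), the lamp bar's centre line passes within 20 mm of the middle of the tub, and the dimmer grip's centre is within 5 mm of the pointer's tip along the track (all of step 2 and all of step 3 and horizontal distance between cover_mid and mat_mid below 0.03 m and z of cover_mid in the frame of mat_mid below 0.0405 m and angle between cover_mid's own z axis and vertical below 0.08 rad and linear speed of cover below 0.01 m/s); the robot touches nothing.
It fails at once if the cover is let fall (linear speed of cover above 0.7 m/s and contact force between the fingers and cover below 0.2 N).
It fails at once if the pointer is shifted by more than 5 mm (distance of pointer_tip from where it was at the start of the episode above 0.005 m).
It fails at once if the bottle, the net cups or the jar is moved by more than 30 mm or knocked over (distance of any of bottle_mid, netcups_mid, jar_mid from where it was at the start of the episode above 0.03 m).
It also fails if it takes over 64 s, if anything falls off the work surface, if the arm or the gripper's body presses on something with over 40 N, if the wrist force passes 120 N, or if a joint passes its speed limit or range.

## Working session

There is one attempt and no reset: what is moved stays moved. The work goes in short steps, Python scripts to look and compute and a shell command to move; the robot and the scene stay as the last step left them, time stands still between calls to the robot, and variables do not carry over. Pictures are saved under pics/ and viewed, at most 10 in all, crops included, and the job is handed in when it is done.

```bash
ls; mkdir -p pics
cat > h.py <<'E'
import numpy as np, cv2
from rig import *
def pix(c,P):
    k=get_calibration(c);p=np.linalg.inv(k['T'])@np.r_[P,1];s=p[:2]/p[2];s=s*(1+k['k1']*(s@s))
    return np.round([k['fx']*s[0]+k['cx'],k['fy']*s[1]+k['cy']],1)
def ray(c,uv,z):
    k=get_calibration(c);d=(np.array(uv,float)-[k['cx'],k['cy']])/[k['fx'],k['fy']];s=d.copy()
    for _ in range(20): s=d/(1+k['k1']*(s@s))
    R=k['T'][:3,:3]@np.r_[s,1];o=k['T'][:3,3];return o+R*(z-o[2])/R[2]
def save(c,n): 
    im=snapshot(c);cv2.imwrite('pics/'+n,im[:,:,::-1]);return im
E
python3 - <<'E'
from h import *
np.set_printoptions(precision=3,suppress=True)
for c in('top','side'):
    save(c,c+'0.png');print(get_calibration(c))
    for l in 'cover_mid tub_mid mat_mid lamp_end dimmer_top pointer_tip bottle_mid netcups_mid jar_mid pipe_mid'.split():
        for d in recognise(l,c)[:4]: print(c,l,np.round(d['point'],3),round(d['conf'],2),pix(c,d['point']))
print(get_obs())
E
```

```text
pics
{'fx': 374.5776656281229, 'fy': 374.5776656281229, 'cx': 315.91699087980726, 'cy': 201.9497601027675, 'k1': -0.012205555097549512, 'T': array([[-0.021, -0.994,  0.11 ,  0.418],
       [-1.   ,  0.02 , -0.005,  0.103],
       [ 0.003, -0.11 , -0.994,  1.539],
       [ 0.   ,  0.   ,  0.   ,  1.   ]])}
top cover_mid [0.589 0.144 0.113] 0.91 [303.5 198.8]
top tub_mid [0.562 0.155 0.07 ] 0.83 [301. 207.]
top tub_mid [0.719 0.371 0.074] 0.73 [246.1 168.6]
top tub_mid [0.408 0.638 0.074] 0.64 [177.3 248.7]
top mat_mid [0.442 0.393 0.007] 0.85 [243.6 238.9]
top mat_mid [0.588 0.141 0.115] 0.51 [304.2 198.9]
top lamp_end [0.654 0.025 0.19 ] 0.82 [335.1 177.7]
top lamp_end [ 0.719 -0.162  0.069] 0.48 [379.8 166.2]
top dimmer_top [ 0.535 -0.412  0.115] 0.51 [449.2 209.6]
top bottle_mid [ 0.695 -0.048  0.086] 0.68 [352.1 171.8]
top netcups_mid [0.41  0.156 0.073] 0.65 [301.4 245.7]
top netcups_mid [0.654 0.024 0.194] 0.5 [335.3 177.7]
top jar_mid [ 0.72  -0.158  0.068] 0.58 [378.8 165.9]
top pipe_mid [ 0.554 -0.356  0.13 ] 0.6 [435.5 204.7]
{'fx': 419.2008552916673, 'fy': 419.2008552916673
[... 661 characters left out ...]
 0.097] 0.46 [399.3 155.3]
side bottle_mid [ 0.695 -0.037  0.057] 0.6 [326.  181.5]
side netcups_mid [0.395 0.169 0.058] 0.88 [363.5 237.9]
side jar_mid [ 0.707 -0.145  0.028] 0.43 [340.7 176. ]
side pipe_mid [ 0.549 -0.314  0.101] 0.84 [399.6 154.1]
{'clock': 1.1, 'joint_pos': array([-1.455,  0.291, -0.153,  1.127, -0.   ,  1.431]), 'qd': array([-0.001,  0.001, -0.   , -0.   , -0.001, -0.   ]), 'tau': array([  0.001, -53.704,  33.164,   0.002,  -0.   ,  -0.   ]), 'eef_pos': array([ 0.132, -0.508,  0.25 ]), 'ee_rot': array([ 3.116,  0.399, -0.   ]), 'ft_force': array([-0.764, -0.124,  0.127]), 'wrist_torque': array([-0.029,  0.016, -0.017]), 'grip_force': 0.0, 'opening': 0.08516047928675116}
```

View pics/top0.png

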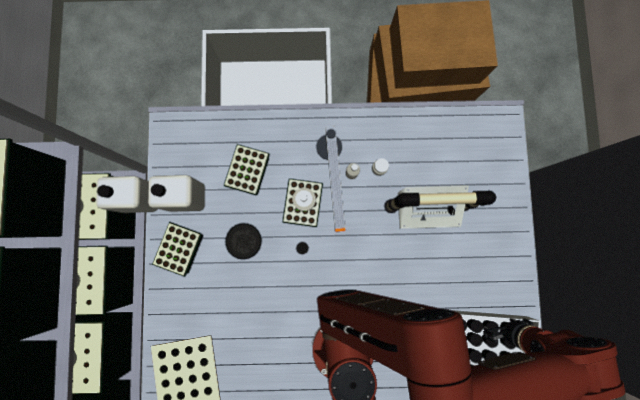

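View pics/side0.png

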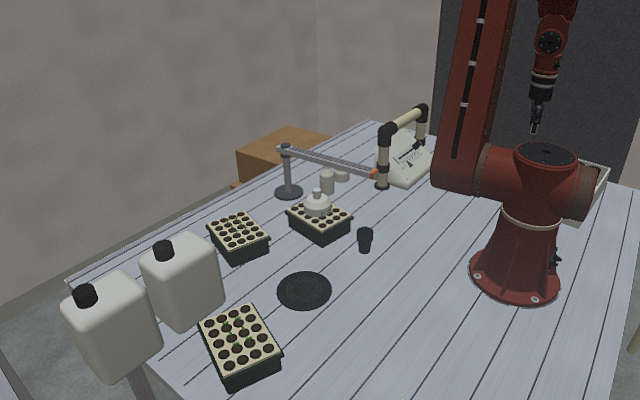

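Top view: the candidates for the tub are (302,203) bearing the white cover and nearest the base, (246,168) and (177,248). I choose (302,203). Mat is at (243,240), net cups (302,247), bottle (353,171), jar (381,166), lamp hinge (331,133) and free end (341,231). The dimmer box is near (432,210) under the pipe. Next, a close crop.

Run:
```python
from h import *
a=cv2.imread('pics/top0.png');s=cv2.imread('pics/side0.png')
A=cv2.resize(a[120:260,230:350],(480,560),interpolation=3)[:300*2]
f=lambda im,x,y,w,h,k:cv2.resize(im[y:y+h,x:x+w],(w*k,h*k),interpolation=3)
L=np.vstack([f(a,275,125,80,110,5)])   #400x550
R=np.vstack([f(a,390,180,80,55,5),f(s,380,120,80,55,5)])
cv2.imwrite('pics/crop1.png',np.hstack([L,R]))
for n,uv,z in [('hinge',(331,134),.193),('end',(340.5,229),.193),('knob',(304,195),.145)]: print(n,ray('top',uv,z))
```

```text
hinge [0.8177079  0.03589397 0.193     ]
end [0.46721252 0.01064097 0.193     ]
knob [0.59904497 0.14069138 0.145     ]
```

View pics/crop1.png

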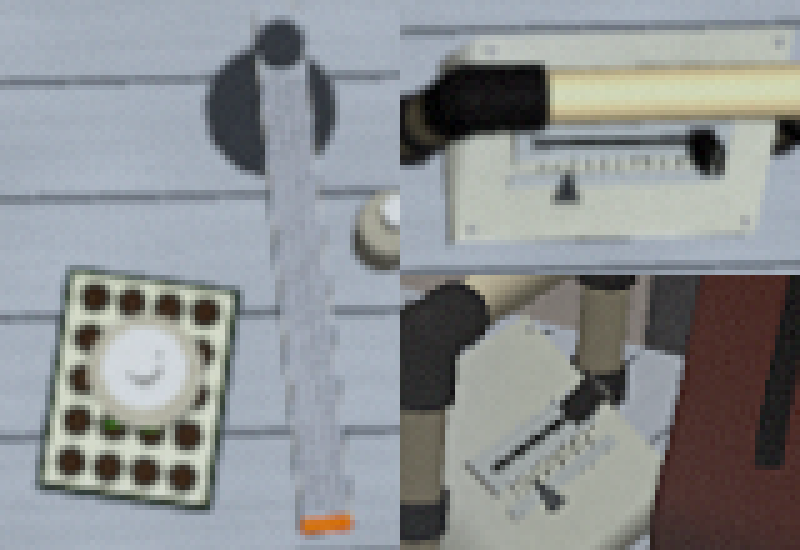

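The crop confirms the choice: the tub with white dome and knob, crop (145,365). The lamp bar runs from hinge (282,45) to its orange end (326,524). The dimmer grip is at the right end of the track at (708,152), and the pointer's tip is at (567,172).

```bash
cat >> h.py <<'E'
from scipy.spatial.transform import Rotation as Ro
np.set_printoptions(precision=4,suppress=True)
def go(P,R=None):
    o=get_obs();Rc=Ro.from_rotvec(o['ee_rot']);print('at',o['eef_pos'],'q',o['joint_pos'],'t',o['clock'])
    print('dp mm',1000*Rc.inv().apply(np.array(P)-o['eef_pos']))
    if R is not None: print('turn',(Rc.inv()*R).as_rotvec())
def down(yaw): return Ro.from_euler('z',yaw)*Ro.from_euler('x',np.pi)
def tri(ut,us):
    A=[];b=[]
    M=np.zeros((3,3));v=np.zeros(3)
    for c,u in(('top',ut),('side',us)):
        a=ray(c,u,0);d=ray(c,u,.3)-a;d/=np.linalg.norm(d);Q=np.eye(3)-np.outer(d,d);M+=Q;v+=Q@a
    return np.linalg.solve(M,v)
E
python3 - <<'E'
from h import *
C=[ray('top',u,.07) for u in((289,178.6),(323,183),(283,222.4),(317.6,226.6))]
print('tub',np.mean(C,0),[np.linalg.norm(C[i]-C[j]) for i,j in((0,1),(0,2))])
print('cover rim',ray('top',(304.4,199),.095))
h=ray('top',(331.4,134),.193);e=ray('top',(340.2,229.8),.193)
print('hinge',h,'end',e,np.linalg.norm(h-e))
print('grip',tri((451.6,210.4),(417,144)),'ptr',tri((423.4,214.4),(407.4,161.4)))
a=ray('top',(416,208.6),.07);b=ray('top',(448,208),.07);print('track',a,b)
print('mat',ray('top',(243.5,240.5),.006))
go([.595,.143,.35],down(1.85))
E
```

```text
tub [0.579  0.1465 0.07  ] [np.float64(0.13616180502029335), np.float64(0.1753900869346733)]
cover rim [0.5899 0.1408 0.095 ]
hinge [0.8177 0.0344 0.193 ] end [0.4644 0.0118 0.193 ] 0.35403013151998614
grip [ 0.5324 -0.4242  0.1085] ptr [ 0.5209 -0.3256  0.0734]
track [ 0.5457 -0.2979  0.07  ] [ 0.5455 -0.4246  0.07  ]
mat [0.4354 0.3939 0.006 ]
at [ 0.1323 -0.5081  0.2503] q [-1.4553  0.2907 -0.1534  1.1267 -0.      1.4315] t 1.1
dp mm [ 611.8389 -513.4158  -99.7266]
turn [-0.      0.     -1.5952]
```

```bash
python3 -m crank '{"dp":[[0,0,-10],[0,0,-10],[0,0,-10],[0,0,-10],[0,0,-10],[0,0,-10],[0,0,-10],[0,0,-10],[0,0,-10],[0,0,-10]],"turn":[[0,0,-0.12],[0,0,-0.12],[0,0,-0.12],[0,0,-0.12],[0,0,-0.12],[0,0,-0.12],[0,0,-0.12],[0,0,-0.12],[0,0,-0.12],[0,0,-0.12]]}' 60
python3 - <<'E'
from h import *
go([.592,.142,.35],down(1.85))
E
```

```text
clock: 1.93
eef_pos: [0.1323, -0.508, 0.3508]
ee_rot: [2.34, 2.096, -0.0]
ft_force: [0.8, 0.2, 0.2]
opening: 0.0601
grip_force: 0.0
at [ 0.1323 -0.508   0.3508] q [-1.4553  0.2581  0.0642  1.3768 -0.      0.2256] t 1.9333
dp mm [696.5447 385.5141   0.7938]
turn [-0.      0.     -0.3892]
```

```bash
python3 -m crank '{"dp":[[34,19,0],[34,19,0],[34,19,0],[34,19,0],[34,19,0],[34,19,0],[34,19,0],[34,19,0],[34,19,0],[34,19,0]],"turn":[[0,0,0],[0,0,0],[0,0,0],[0,0,0],[0,0,0],[0,0,0],[0,0,0],[0,0,0],[0,0,0],[0,0,0]]}'
python3 -m crank '{"dp":[[34,19,0],[34,19,0],[34,19,0],[34,19,0],[34,19,0],[34,19,0],[34,19,0],[34,19,0],[34,19,0],[34,19,0]],"turn":[[0,0,0],[0,0,0],[0,0,0],[0,0,0],[0,0,0],[0,0,0],[0,0,0],[0,0,0],[0,0,0],[0,0,0]]}'
python3 - <<'E'
from h import *
print([d['point'] for d in recognise('cover_mid','side')[:1]])
go([.592,.142,.24],down(1.85))
E
```

```text
clock: 2.77
eef_pos: [0.3611, -0.1906, 0.3506]
ee_rot: [2.346, 2.088, 0.0]
ft_force: [0.6, -1.4, 0.7]
opening: 0.0602
grip_force: 0.0
clock: 3.6
eef_pos: [0.5892, 0.1254, 0.3503]
ee_rot: [2.346, 2.089, 0.0]
ft_force: [1.0, -1.1, 1.4]
opening: 0.0602
grip_force: 0.0
[[0.5721, 0.1612, 0.1067]]
at [0.592  0.1301 0.3485] q [0.0945 0.4282 0.3029 1.4453 0.0026 1.7785] t 3.65
dp mm [ 11.491   -1.3181 108.4917]
turn [ 0.0002 -0.0026 -0.3924]
```

```bash
python3 -m crank '{"dp":[[3,0,15],[3,0,15],[3,0,15],[3,0,15],[0,0,15],[0,0,15],[0,0,15],[0,0,10],[0,0,0],[0,0,0]],"turn":[[0,0,0],[0,0,0],[0,0,0],[0,0,0],[0,0,0],[0,0,0],[0,0,0],[0,0,0],[0,0,0],[0,0,0]]}'
python3 - <<'E'
from h import *
s=save('side','side1.png');cv2.imwrite('pics/c2.png',cv2.resize(s[100:260,230:430],None,fx=4,fy=4,interpolation=3)[:600,:,::-1])
go([.590,.142,.137])
print(pix('side',get_obs()['eef_pos']),pix('side',[.590,.142,.145]))
E
```

```text
clock: 4.48
eef_pos: [0.5897, 0.1353, 0.2353]
ee_rot: [-2.346, -2.089, 0.001]
ft_force: [-0.1, -0.3, 0.6]
opening: 0.0598
grip_force: 0.0
at [0.5902 0.1353 0.236 ] q [ 0.1046  0.4521  0.0492  1.1673 -0.      1.7915] t 4.5333
dp mm [ 6.6508 -1.0053 98.9625]
[317.1 161.8] [316.6 188.8]
```

View pics/c2.png

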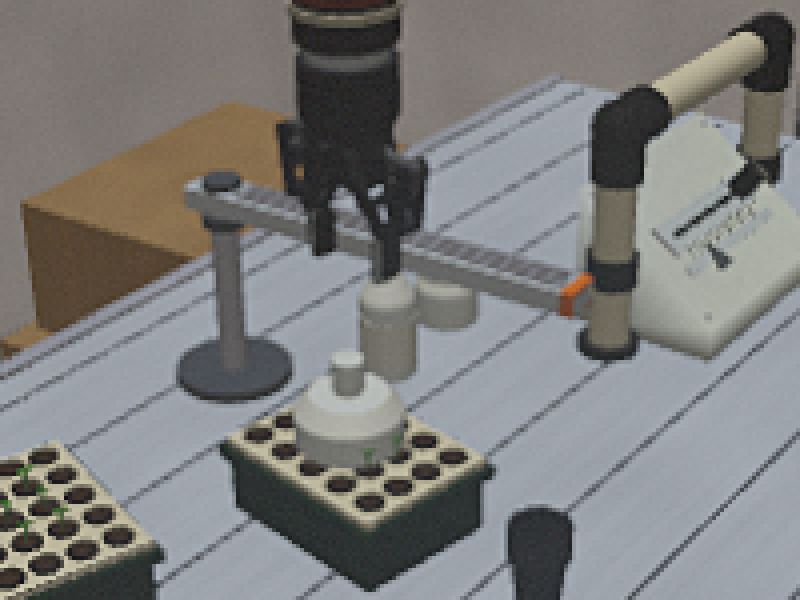

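Knob top at crop (347,357) = picture (316.8,189.3), matching the predicted (316.6,188.8). Descend.

```bash
python3 -m crank '{"dp":[[3,-0.5,10],[3.5,-0.5,10],[0,0,12],[0,0,12],[0,0,12],[0,0,12],[0,0,12],[0,0,10],[0,0,8],[0,0,0]],"turn":[[0,0,0],[0,0,0],[0,0,0],[0,0,0],[0,0,0],[0,0,0],[0,0,0],[0,0,0],[0,0,0],[0,0,0]]}'
python3 -m crank '{"dp":[[0,0,0],[0,0,0],[0,0,0],[0,0,0],[0,0,0],[0,0,0],[0,0,0],[0,0,0],[0,0,0],[0,0,0]],"turn":[[0,0,0],[0,0,0],[0,0,0],[0,0,0],[0,0,0],[0,0,0],[0,0,0],[0,0,0],[0,0,0],[0,0,0]]}' 0 30
```

```text
clock: 5.37
eef_pos: [0.5886, 0.1419, 0.1354]
ee_rot: [-2.345, -2.088, 0.003]
ft_force: [-0.5, 0.4, 0.0]
opening: 0.06
grip_force: 0.0
clock: 6.2
eef_pos: [0.5902, 0.142, 0.1381]
ee_rot: [2.346, 2.088, 0.002]
ft_force: [0.3, 0.1, 5.3]
opening: 0.0248
grip_force: 29.9
```

```bash
python3 -m crank '{"dp":[[0,0,-6],[0,0,-8],[0,0,-10],[0,0,-10],[0,0,-10],[0,0,-10],[0,0,-10],[0,0,-8],[0,0,-6],[0,0,0]],"turn":[[0,0,0],[0,0,0],[0,0,0],[0,0,0],[0,0,0],[0,0,0],[0,0,0],[0,0,0],[0,0,0],[0,0,0]]}'
python3 - <<'E'
from h import *
go([.437,.394,.2])
E
```

```text
clock: 7.03
eef_pos: [0.5903, 0.142, 0.2168]
ee_rot: [2.346, 2.088, 0.003]
ft_force: [0.2, 0.0, -1.5]
opening: 0.0253
grip_force: 29.8
at [0.5903 0.142  0.2168] q [ 0.1157  0.4644  0.018   1.1224 -0.      1.8024] t 7.0333
dp mm [ 232.5916 -181.4669   16.5916]
```

```bash
python3 -m crank '{"dp":[[12,-9,0],[20,-15.5,0],[28,-22,0],[30,-23.5,0],[30,-23.5,0],[30,-23.5,0],[28,-22,0],[24,-19,0],[18,-14,0],[8,-6.5,0]],"turn":[[0,0,0],[0,0,0],[0,0,0],[0,0,0],[0,0,0],[0,0,0],[0,0,0],[0,0,0],[0,0,0],[0,0,0]]}'
python3 - <<'E'
from h import *
print([np.array(d['point']) for d in recognise('cover_mid','top')[:1]])
go([.437,.394,.076])
s=snapshot('side');o=get_obs()['eef_pos'];print(pix('side',o))
E
```

```text
clock: 7.87
eef_pos: [0.4359, 0.3916, 0.2147]
ee_rot: [-2.343, -2.092, 0.002]
ft_force: [0.7, 0.4, -1.8]
opening: 0.0252
grip_force: 29.8
[array([0.5886, 0.1438, 0.1133])]
at [0.4359 0.3918 0.2147] q [ 0.6069  0.4281 -0.0455  1.0983  0.0012  2.2903] t 7.9167
dp mm [  2.2955   1.1043 138.7007]
[300.3 223.8]
```

```bash
python3 -m crank '{"dp":[[2,1,8],[0,0,14],[0,0,18],[0,0,18],[0,0,18],[0,0,16],[0,0,14],[0,0,10],[0,0,8],[0,0,5]],"turn":[[0,0,0],[0,0,0],[0,0,0],[0,0,0],[0,0,0],[0,0,0],[0,0,0],[0,0,0],[0,0,0],[0,0,0]]}'
python3 -m crank '{"dp":[[0,0,3],[0,0,3],[0,0,2],[0,0,1],[0,0,1],[0,0,0],[0,0,0],[0,0,0],[0,0,0],[0,0,0]],"turn":[[0,0,0],[0,0,0],[0,0,0],[0,0,0],[0,0,0],[0,0,0],[0,0,0],[0,0,0],[0,0,0],[0,0,0]]}'
```

```text
clock: 8.8
eef_pos: [0.4401, 0.39, 0.0852]
ee_rot: [-2.348, -2.088, 0.002]
ft_force: [-0.2, -0.0, -2.0]
opening: 0.0248
grip_force: 29.8
clock: 9.63
eef_pos: [0.44, 0.3909, 0.0764]
ee_rot: [2.346, 2.089, 0.0]
ft_force: [-0.4, 0.4, -2.2]
opening: 0.0251
grip_force: 29.8
```

```bash
python3 -m crank '{"dp":[[0,0,1],[0,0,1],[0,0,0.5],[0,0,0.5],[0,0,0],[0,0,0],[0,0,0],[0,0,0],[0,0,0],[0,0,0]],"turn":[[0,0,0],[0,0,0],[0,0,0],[0,0,0],[0,0,0],[0,0,0],[0,0,0],[0,0,0],[0,0,0],[0,0,0]]}'
python3 - <<'E'
from h import *
s=save('side','s2.png');cv2.imwrite('pics/c3.png',cv2.resize(s[180:330,230:400],None,fx=4,fy=4,interpolation=3)[:,:,::-1])
E
```

```text
clock: 10.47
eef_pos: [0.44, 0.3909, 0.0741]
ee_rot: [2.346, 2.089, 0.001]
ft_force: [-2.4, -1.7, 8.9]
opening: 0.0251
grip_force: 30.8
```

View pics/c3.png

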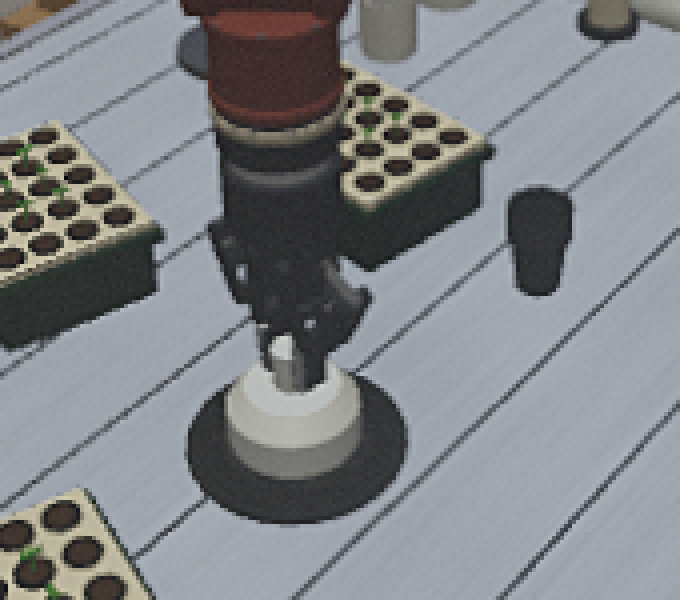

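The cover stands on the mat, force 8.9 N, with its base centred at about (294,440) against the mat's (298,445). Release.

```bash
python3 -m crank '{"dp":[[0,0,-0.5],[0,0,0],[0,0,0],[0,0,0],[0,0,0],[0,0,0],[0,0,0],[0,0,0],[0,0,0],[0,0,0]],"turn":[[0,0,0],[0,0,0],[0,0,0],[0,0,0],[0,0,0],[0,0,0],[0,0,0],[0,0,0],[0,0,0],[0,0,0]]}' 65
python3 -m crank '{"dp":[[0,0,-8],[0,0,-15],[0,0,-25],[0,0,-35],[0,0,-35],[0,0,-35],[0,0,-35],[0,0,-35],[0,0,-25],[0,0,-5]],"turn":[[0,0,0],[0,0,0],[0,0,0],[0,0,0],[0,0,0],[0,0,0],[0,0,0],[0,0,0],[0,0,0],[0,0,0]]}'
python3 - <<'E'
from h import *
for c in('top','side'):
  save(c,c+'3.png')
  for l in('cover_mid','mat_mid','tub_mid','lamp_end'):
    for d in recognise(l,c)[:2]: print(c,l,np.array(d['point']),round(d['conf'],2))
E
```

```text
clock: 11.35
eef_pos: [0.4399, 0.3909, 0.0738]
ee_rot: [-2.346, -2.089, -0.0]
ft_force: [-0.5, -0.2, 0.8]
opening: 0.0653
grip_force: 0.0
clock: 12.18
eef_pos: [0.4411, 0.3917, 0.3325]
ee_rot: [2.346, 2.088, 0.012]
ft_force: [-0.1, 0.3, 0.8]
opening: 0.0651
grip_force: 0.0
top cover_mid [0.4388 0.3846 0.0477] 0.64
top mat_mid [0.4276 0.3895 0.0059] 0.69
top tub_mid [0.7185 0.3684 0.0712] 0.65
top tub_mid [0.5836 0.1499 0.0724] 0.56
top lamp_end [0.6532 0.0269 0.1925] 0.61
side cover_mid [0.4245 0.4093 0.0421] 0.84
side mat_mid [0.4074 0.4249 0.0097] 0.69
side mat_mid [ 0.5312 -0.411   0.1112] 0.4
side tub_mid [0.6815 0.3945 0.0702] 0.82
side tub_mid [0.5552 0.1819 0.0742] 0.75
side lamp_end [0.5556 0.0301 0.1948] 0.91
```

Run:
```python
from h import *
go([.492,-.05,.33],down(1.3))
```

```text
at [0.4397 0.3907 0.326 ] q [ 0.6022  0.3918  0.19    1.3704 -0.      2.289 ] t 12.6833
dp mm [-431.6753  102.9742   -3.6872]
turn [-0.001   0.0011  0.1548]
```

```bash
python3 -m crank '{"dp":[[-38,9,0],[-40,9.5,0],[-40,9.5,0],[-40,9.5,0],[-40,9.5,0],[-40,9.5,0],[-40,9.5,0],[-40,9.5,0],[-40,9.5,0],[-40,9.5,0]],"turn":[[0,0,0],[0,0,0],[0,0,0],[0,0,0],[0,0,0],[0,0,0],[0,0,0],[0,0,0],[0,0,0],[0,0,0]]}' 0
python3 -m crank '{"dp":[[-20,5,0],[-14,3,0],[0,0,0],[0,0,0],[0,0,0],[0,0,0],[0,0,0],[0,0,0],[0,0,0],[0,0,0]],"turn":[[0,0,0],[0,0,0],[0,0,0.08],[0,0,0.075],[0,0,0],[0,0,0],[0,0,0],[0,0,0],[0,0,0],[0,0,0]]}'
python3 - <<'E'
from h import *
go([.492,-.05,.182],down(1.3))
s=save('top','t4.png');cv2.imwrite('pics/c4.png',cv2.resize(s[120:250,270:470],None,fx=4,fy=4,interpolation=3)[:,:,::-1])
o=get_obs()['eef_pos'];print(pix('top',o))
E
```

```text
clock: 13.52
eef_pos: [0.4874, -0.0173, 0.3267]
ee_rot: [-2.346, -2.089, -0.0]
ft_force: [2.0, 0.4, 1.2]
opening: -0.0003
grip_force: 0.0
clock: 14.35
eef_pos: [0.4918, -0.0499, 0.3268]
ee_rot: [2.5, 1.902, -0.0]
ft_force: [-0.3, 0.4, 0.5]
opening: -0.0
grip_force: 0.0
at [ 0.4918 -0.0499  0.3268] q [-0.2491  0.2005 -0.0723  1.2979 -0.      1.5916] t 14.35
dp mm [ -0.0333   0.2647 144.8068]
turn [0.     0.     0.0009]
[361.8 219.5]
```

View pics/c4.png

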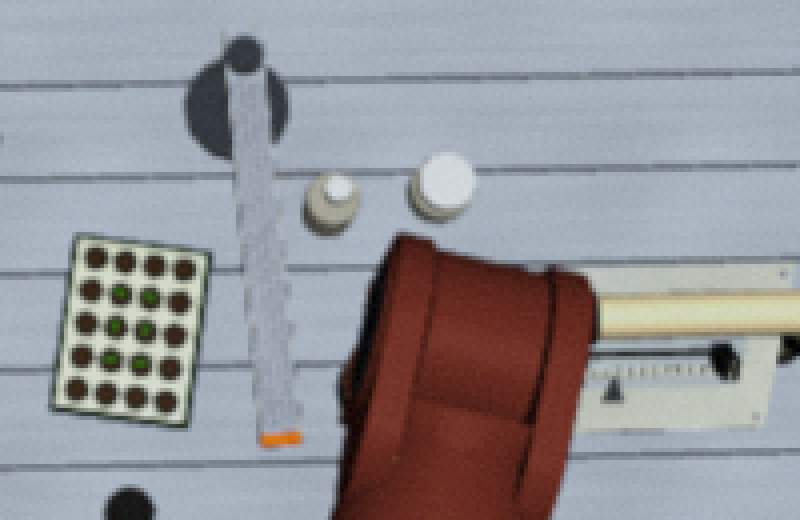

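The view shows the fingers' side clear: orange lamp end at crop (281,439), bottle (335,200), jar (441,185); the tub is bare and centred at about (130,330). Descend beside the bar.

```bash
python3 -m crank '{"dp":[[0,0,15],[0,0,17],[0,0,17],[0,0,17],[0,0,17],[0,0,17],[0,0,17],[0,0,17],[0,0,11],[0,0,0]],"turn":[[0,0,0],[0,0,0],[0,0,0],[0,0,0],[0,0,0],[0,0,0],[0,0,0],[0,0,0],[0,0,0],[0,0,0]]}'
python3 -m crank '{"dp":[[8,0,0],[9,0,0],[9,0,0],[9,0,0],[9,-1.5,0],[9,-2,0],[9,-2,0],[9,-2,0],[9,-2,0],[0,0,0]],"turn":[[0,0,0],[0,0,0],[0,0,0],[0,0,0],[0,0,0],[0,0,0],[0,0,0],[0,0,0],[0,0,0],[0,0,0]]}'
python3 -m crank '{"dp":[[9,-2,0],[9,-2,0],[9,-2,0],[9,-2,0],[9,-2.5,0],[9,-2.5,0],[9,-2.5,0],[9,-2.5,0],[9,-2.5,0],[5,-1,0]],"turn":[[0,0,0],[0,0,0],[0,0,0],[0,0,0],[0,0,0],[0,0,0],[0,0,0],[0,0,0],[0,0,0],[0,0,0]]}'
python3 - <<'E'
from h import *
go([.509,.1475,.182],down(1.3))
s=save('side','s5.png');cv2.imwrite('pics/c5.png',cv2.resize(s[100:260,230:430],None,fx=4,fy=4,interpolation=3)[:600,:,::-1])
E
```

```text
clock: 15.23
eef_pos: [0.4904, -0.0497, 0.1797]
ee_rot: [-2.498, -1.9, 0.004]
ft_force: [-1.4, -0.4, -0.5]
opening: 0.0002
grip_force: 0.0
clock: 16.07
eef_pos: [0.504, 0.0314, 0.1818]
ee_rot: [-2.499, -1.902, -0.001]
ft_force: [-0.0, -0.5, 0.0]
opening: 0.0001
grip_force: 0.0
clock: 16.9
eef_pos: [0.5062, 0.1195, 0.1818]
ee_rot: [-2.5, -1.902, -0.0]
ft_force: [0.3, -1.2, 0.2]
opening: 0.0001
grip_force: 0.6
at [0.5062 0.1195 0.1818] q [ 0.091   0.3311 -0.2847  0.9551  0.0003  1.9321] t 16.9
dp mm [27.7522 -4.7824 -0.1847]
turn [-0.0001 -0.0002  0.0005]
```

View pics/c5.png

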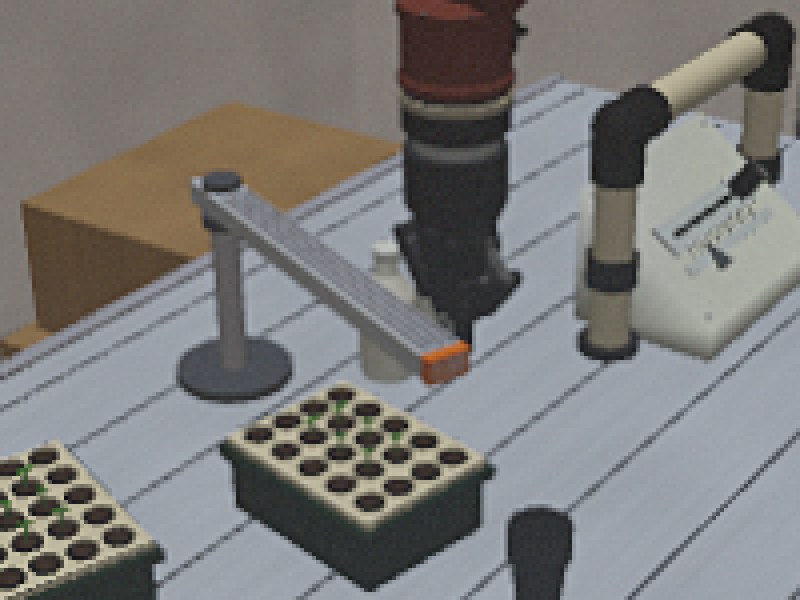

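The bar swings with the fingers; end face centre is at crop (445,362) = picture (341.3,190.5).

Run:
```python
from h import *
e=ray('side',(341.3,190.5),.182);H=np.array([.821,.035]);print(e,np.linalg.norm(e[:2]-H),np.arctan2(e[1]-.035,.821-e[0]))
p=get_obs()['eef_pos'][:2]
for th in np.arange(.3,.45,.02):
    n=np.array([np.sin(th),np.cos(th)]);print(round(th,2),(p-H)@n)
```

```text
[0.4846 0.1563 0.182 ] 0.35756886828146006 0.3460609792920351
0.3 -0.011931529222245496
0.32 -0.018444314782567358
0.34 -0.024949722862897095
0.36 -0.03144515138674023
0.38 -0.03792800226929175
0.4 -0.04439568245663551
0.42 -0.05084560496293117
0.44 -0.057275189905174
```

```bash
python3 -m crank '{"dp":[[5,-1,0],[6,-1,0],[6,-1,0],[6,-1,0],[5,-1,0],[0,0,0],[0,0,0],[0,0,0],[0,0,0],[0,0,0]],"turn":[[0,0,0],[0,0,0],[0,0,0],[0,0,0],[0,0,0],[0,0,0],[0,0,0],[0,0,0],[0,0,0],[0,0,0]]}'
python3 -m crank '{"dp":[[-15,0,0],[-30,0,0],[-30,0,-10],[-25,0,-30],[0,0,-35],[0,0,-35],[0,0,-35],[0,0,-20],[0,0,0],[0,0,0]],"turn":[[0,0,0],[0,0,0],[0,0,0],[0,0,0],[0,0,0],[0,0,0],[0,0,0],[0,0,0],[0,0,0],[0,0,0]]}'
python3 - <<'E'
from h import *
for c in('top','side'):
  s=save(c,c+'6.png')
  x,y=(270,120) if c=='top' else (230,100)
  if c=='top': A=s[120:250,260:360]
  else: B=s[130:260,270:370]
cv2.imwrite('pics/c6.png',cv2.resize(np.hstack([A,B]),None,fx=4,fy=4,interpolation=3)[:,:,::-1])
E
```

```text
clock: 17.78
eef_pos: [0.509, 0.1463, 0.1818]
ee_rot: [-2.501, -1.901, -0.0]
ft_force: [0.4, 0.5, -0.5]
opening: 0.0003
grip_force: 0.0
clock: 18.62
eef_pos: [0.4827, 0.05, 0.3476]
ee_rot: [2.5, 1.9, 0.003]
ft_force: [-0.5, 0.6, -1.2]
opening: 0.0
grip_force: 0.0
```

View pics/c6.png

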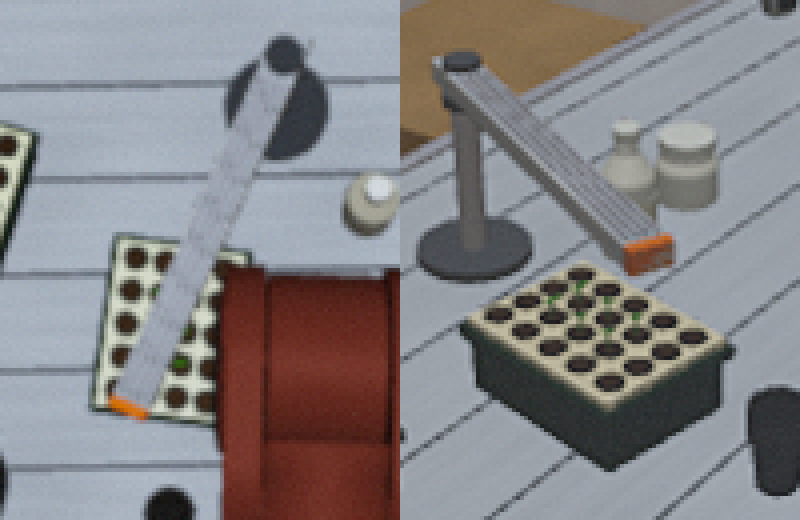

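Bar over the tub: orange end at top-crop (128,406) = (292,221.5), side-crop (649,255) = (332.3,193.8). Check the line, and prepare the dimmer pose.

Run:
```python
from h import *
T=np.array([.581,.148])
for c,u,z in(('top',(292,221.5),.193),('side',(332.3,193.8),.182)):
    e=ray(c,u,z)[:2]
    for H in([.821,.035],[.824,.035]):
        d=(H-e)/np.linalg.norm(H-e);print(e,np.arctan2(d[1],-d[0]),'off',(T-e)@[-d[1],d[0]])
# bar two points from top image
a=ray('top',(260+280/4,120+75/4),.193)[:2];e=ray('top',(292,221.5),.193)[:2];d=(a-e)/np.linalg.norm(a-e);print('img line off',(T-e)@[-d[1],d[0]])
for u in((416,208.6),(448,208)): print(ray('top',u,.08))
# dimmer box corners/track
for c in('top','side'):
  for l in('dimmer_top','pointer_tip','pipe_mid'):
    for d in recognise(l,c)[:3]: print(c,l,np.array(d['point']),round(d['conf'],2),pix(c,d['point']))
```

```text
[0.4977 0.1842] -2.709286512239604 off 0.0020524077294004992
[0.4977 0.1842] -2.7127898057629767 off 0.0017343425517428706
[0.4944 0.1867] -2.706716730495871 off 0.0013707320971855848
[0.4944 0.1867] -2.710199661994451 off 0.0010402225111554471
img line off 0.003221213480420542
[ 0.5449 -0.2951  0.08  ]
[ 0.5446 -0.421   0.08  ]
top dimmer_top [ 0.5337 -0.4147  0.1157] 0.47 [449.8 210. ]
top pointer_tip [0.6676 0.1093 0.1899] 0.65 [311.9 174.6]
top pipe_mid [0.4113 0.1573 0.0719] 0.58 [301.1 245.4]
top pipe_mid [ 0.5563 -0.3524  0.1284] 0.56 [434.3 204.1]
side dimmer_top [ 0.5375 -0.4134  0.1094] 0.48 [414.6 144.4]
side pointer_tip [ 0.5319 -0.4131  0.1116] 0.28 [415.8 144.2]
side pipe_mid [ 0.5501 -0.3144  0.0935] 0.82 [399.4 155.8]
```

Run:
```python
from h import *
a=cv2.imread('pics/top0.png')[197:227,395:475];s=cv2.imread('pics/side6.png')[133:163,375:455]
o=np.vstack([cv2.resize(i,(800,300),interpolation=cv2.INTER_LANCZOS4) for i in(a,s)])
cv2.imwrite('pics/c7.png',o)
```

```text
(no output)
```

View pics/c7.png

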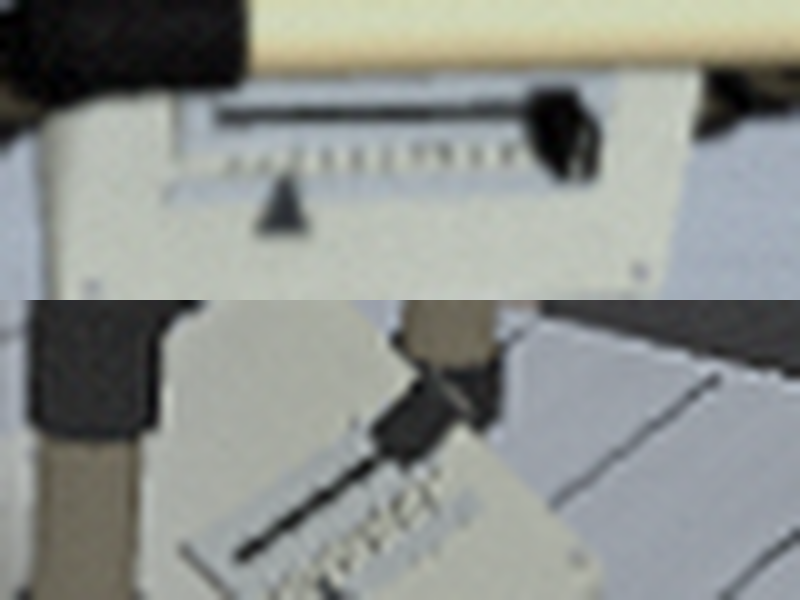

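Top crop: pointer tip (284,175) = picture (423.4,214.5), the track's plate from (175,–) to (615,–), grip base at about (540,108) and outer end near (578,145). The side crop has the grip's end near (450,392).

Run:
```python
from h import *
print('tip',ray('top',(423.4,214.5),.0735),tri((423.4,214.5),(407.2,161.7)),'ptrbase',ray('top',(423.1,220.2),.058))
print('plate L R',ray('top',(412.5,208.2),.087),ray('top',(456.5,208.2),.087))
print('slotL',ray('top',(416.5,208.8),.087),'side slotL',pix('side',ray('top',(416.5,208.8),.087)),'seen',(398.7,158.5))
print('slotL tri',tri((416.5,208.8),(398.8,158.6)))
for y in(-.43,-.42,-.41): print(y,pix('top',[.521,y,.118]),pix('top',[.543,y,.087]),pix('side',[.521,y,.118]),pix('side',[.543,y,.087]))
```

```text
tip [ 0.5216 -0.3249  0.0735] [ 0.521  -0.3257  0.072 ] ptrbase [ 0.5001 -0.327   0.058 ]
plate L R [ 0.5461 -0.2796  0.087 ] [ 0.5426 -0.4518  0.087 ]
slotL [ 0.5434 -0.2951  0.087 ] side slotL [398.3 159.5] seen (398.7, 158.5)
slotL tri [ 0.5422 -0.2943  0.0915]
-0.43 [454.2 213.2] [450.9 208.2] [420.4 142. ] [414.8 147.8]
-0.42 [451.6 213.2] [448.4 208.3] [419.2 142.9] [413.6 148.6]
-0.41 [449.  213.3] [445.8 208.3] [418.1 143.7] [412.5 149.4]
```

```bash
cat >> h.py <<'E'
n=np.array([-np.sin(np.radians(35)),0,np.cos(np.radians(35))])
u=np.array([n[2],0,-n[0]])
RD=Ro.from_matrix(np.c_[-u,[0,1,0],-n])
E
python3 - <<'E'
from h import *
print('pipe',ray('top',(434,200.7),.225))
go([.36,-.25,.38],RD)
go(np.array([.543,-.424,.088])+.112*n)
E
```

```text
pipe [ 0.559  -0.3207  0.225 ]
at [0.4819 0.0502 0.3462] q [-0.0473  0.1786 -0.0497  1.3436 -0.      1.7945] t 19.0167
dp mm [-321.8592  -37.1922  -33.6825]
turn [-0.5614 -0.4267 -1.7767]
at [0.4819 0.0502 0.3462] q [-0.0473  0.1786 -0.0497  1.3436 -0.      1.7945] t 19.0167
dp mm [-457.6635  124.047   166.4198]
```

```bash
python3 -m crank '{"dp":[[-32,-4,-3.5],[-32,-4,-3.5],[-32,-4,-3.5],[-32,-4,-3.5],[-32,-4,-3.5],[-32,-4,-3.5],[-32,-4,-3.5],[-32,-4,-3.5],[-32,-4,-3.5],[-32,-4,-3.5]],"turn":[[0,0,0],[0,0,0],[0,0,0],[0,0,0],[0,0,0],[0,0,0],[0,0,0],[0,0,0],[0,0,0],[0,0,0]]}' 60
python3 -m crank '{"dp":[[0,0,0],[0,0,0],[0,0,0],[0,0,0],[0,0,0],[0,0,0],[0,0,0],[0,0,0],[0,0,0],[0,0,0]],"turn":[[-0.028,-0.0213,-0.0888],[-0.028,-0.0213,-0.0888],[-0.028,-0.0213,-0.0888],[-0.028,-0.0213,-0.0888],[-0.028,-0.0213,-0.0888],[-0.028,-0.0213,-0.0888],[-0.028,-0.0213,-0.0888],[-0.028,-0.0213,-0.0888],[-0.028,-0.0213,-0.0888],[-0.028,-0.0213,-0.0888]]}'
python3 -m crank '{"dp":[[0,0,0],[0,0,0],[0,0,0],[0,0,0],[0,0,0],[0,0,0],[0,0,0],[0,0,0],[0,0,0],[0,0,0]],"turn":[[-0.028,-0.0213,-0.0888],[-0.028,-0.0213,-0.0888],[-0.028,-0.0213,-0.0888],[-0.028,-0.0213,-0.0888],[-0.028,-0.0213,-0.0888],[-0.028,-0.0213,-0.0888],[-0.028,-0.0213,-0.0888],[-0.028,-0.0213,-0.0888],[-0.028,-0.0213,-0.0888],[-0.028,-0.0213,-0.0888]]}'
python3 - <<'E'
from h import *
go(np.array([.543,-.424,.088])+.132*n,RD)
E
```

```text
clock: 19.85
eef_pos: [0.3571, -0.2487, 0.3819]
ee_rot: [-2.501, -1.901, -0.0]
ft_force: [0.5, -1.1, -0.3]
opening: 0.06
grip_force: 0.0
clock: 20.68
eef_pos: [0.358, -0.2472, 0.3817]
ee_rot: [1.268, 2.496, -0.001]
ft_force: [-0.0, 0.6, 0.4]
opening: 0.0602
grip_force: 0.0
clock: 21.52
eef_pos: [0.3579, -0.2473, 0.3818]
ee_rot: [-0.005, 2.529, -0.001]
ft_force: [0.6, -0.7, -0.3]
opening: 0.0603
grip_force: 0.0
at [ 0.3579 -0.2473  0.3818] q [-1.1743 -0.2372 -0.5115  1.0321  0.5589 -1.1016] t 21.5167
dp mm [  17.7838 -176.7614  214.7148]
turn [0.0004 0.0014 0.0035]
```

```bash
python3 -m crank '{"dp":[[1.8,-17.7,0],[1.8,-17.7,0],[1.8,-17.7,0],[1.8,-17.7,0],[1.8,-17.7,0],[1.8,-17.7,0],[1.8,-17.7,0],[1.8,-17.7,0],[1.8,-17.7,0],[1.8,-17.7,0]],"turn":[[0,0,0],[0,0,0],[0,0,0],[0,0,0],[0,0,0],[0,0,0],[0,0,0],[0,0,0],[0,0,0],[0,0,0]]}'
python3 -m crank '{"dp":[[0,0,20],[0,0,24],[0,0,24],[0,0,24],[0,0,24],[0,0,24],[0,0,24],[0,0,24],[0,0,22],[0,0,5]],"turn":[[0,0,0],[0,0,0],[0,0,0],[0,0,0],[0,0,0],[0,0,0],[0,0,0],[0,0,0],[0,0,0],[0,0,0]]}'
python3 - <<'E'
from h import *
go(np.array([.543,-.424,.088])+.032*n,RD)
s=save('side','s8.png');save('top','t8.png')
print(pix('side',get_obs()['eef_pos']),pix('top',get_obs()['eef_pos']))
E
```

```text
clock: 22.35
eef_pos: [0.3429, -0.4252, 0.3711]
ee_rot: [0.002, 2.531, 0.0]
ft_force: [0.1, -0.1, 0.0]
opening: 0.0601
grip_force: 0.0
clock: 23.18
eef_pos: [0.4669, -0.4228, 0.1921]
ee_rot: [0.001, 2.533, 0.005]
ft_force: [0.4, 0.8, 0.1]
opening: 0.0602
grip_force: 0.0
at [ 0.4669 -0.4228  0.1921] q [-1.1088  0.3129 -0.4607  0.4991  0.5391 -1.0247] t 23.1833
dp mm [-2.8794 -1.5296 96.8969]
turn [ 0.0032 -0.0021 -0.0021]
[434.2 127.7] [461.2 226.7]
```

```bash
python3 -m crank '{"dp":[[-1,-0.5,10],[-1,-0.5,10],[-1,-0.5,10],[0,0,10],[0,0,10],[0,0,10],[0,0,5],[0,0,5],[0,0,0],[0,0,0]],"turn":[[0,0,0],[0,0,0],[0,0,0],[0,0,0],[0,0,0],[0,0,0],[0,0,0],[0,0,0],[0,0,0],[0,0,0]]}'
python3 -m crank '{"dp":[[0,0,4],[0,0,4],[0,0,4],[0,0,4],[0,0,3],[0,0,3],[0,0,3],[0,0,2],[0,0,0],[0,0,0]],"turn":[[0,0,0],[0,0,0],[0,0,0],[0,0,0],[0,0,0],[0,0,0],[0,0,0],[0,0,0],[0,0,0],[0,0,0]]}'
python3 -m crank '{"dp":[[0,0,0],[0,0,0],[0,0,0],[0,0,0],[0,0,0],[0,0,0],[0,0,0],[0,0,0],[0,0,0],[0,0,0]],"turn":[[0,0,0],[0,0,0],[0,0,0],[0,0,0],[0,0,0],[0,0,0],[0,0,0],[0,0,0],[0,0,0],[0,0,0]]}' 0 20
```

```text
clock: 24.12
eef_pos: [0.5091, -0.426, 0.1396]
ee_rot: [0.001, 2.531, 0.0]
ft_force: [0.4, 0.1, 0.5]
opening: 0.0599
grip_force: 0.0
clock: 24.95
eef_pos: [0.5245, -0.426, 0.1175]
ee_rot: [0.001, 2.531, -0.0]
ft_force: [-0.5, -0.2, 0.5]
opening: 0.0598
grip_force: 0.0
clock: 25.78
eef_pos: [0.5245, -0.4242, 0.1177]
ee_rot: [0.001, 2.53, 0.004]
ft_force: [-4.2, 7.6, 6.7]
opening: 0.0178
grip_force: 23.3
```

```bash
python3 -m crank '{"dp":[[0,5,0],[0,10,0],[0,10,0],[0,10,0],[0,10,0],[0,5,0],[0,0,0],[0,0,0],[0,0,0],[0,0,0]],"turn":[[0,0,0],[0,0,0],[0,0,0],[0,0,0],[0,0,0],[0,0,0],[0,0,0],[0,0,0],[0,0,0],[0,0,0]]}'
python3 -m crank '{"dp":[[0,5,0],[0,10,0],[0,10,0],[0,10,0],[0,10,0],[0,5,0],[0,0,0],[0,0,0],[0,0,0],[0,0,0]],"turn":[[0,0,0],[0,0,0],[0,0,0],[0,0,0],[0,0,0],[0,0,0],[0,0,0],[0,0,0],[0,0,0],[0,0,0]]}'
python3 -m crank '{"dp":[[0,0,0],[0,0,0],[0,0,0],[0,0,0],[0,0,0],[0,0,0],[0,0,0],[0,0,0],[0,0,0],[0,0,0]],"turn":[[0,0,0],[0,0,0],[0,0,0],[0,0,0],[0,0,0],[0,0,0],[0,0,0],[0,0,0],[0,0,0],[0,0,0]]}' 50
python3 -m crank '{"dp":[[0,0,-5],[0,0,-8],[0,0,-12],[0,0,-20],[0,0,-30],[0,0,-35],[0,0,-35],[0,0,-35],[0,0,-35],[0,0,-15]],"turn":[[0,0,0],[0,0,0],[0,0,0],[0,0,0],[0,0,0],[0,0,0],[0,0,0],[0,0,0],[0,0,0],[0,0,0]]}'
```

```text
clock: 26.62
eef_pos: [0.5242, -0.3742, 0.1177]
ee_rot: [0.001, 2.531, 0.002]
ft_force: [-6.9, 1.2, 7.2]
opening: 0.0176
grip_force: 23.7
clock: 27.45
eef_pos: [0.5238, -0.3243, 0.1177]
ee_rot: [0.001, 2.531, 0.002]
ft_force: [-10.6, 2.2, 10.1]
opening: 0.0179
grip_force: 24.3
clock: 28.28
eef_pos: [0.5246, -0.3262, 0.1176]
ee_rot: [0.001, 2.531, -0.0]
ft_force: [-0.2, -0.5, -0.5]
opening: 0.05
grip_force: 0.0
clock: 29.12
eef_pos: [0.3914, -0.3267, 0.3104]
ee_rot: [0.0, 2.529, -0.006]
ft_force: [0.5, -0.2, -0.5]
opening: 0.05
grip_force: 0.0
```

```bash
python3 -m crank '{"dp":[[0,-15,-20],[0,-15,-20],[0,-15,-10],[0,-15,0],[0,-15,0],[0,-15,0],[0,-15,0],[0,-10,0],[0,0,0],[0,0,0]],"turn":[[0,0,0],[0,0,0],[0,0,0],[0,0,0],[0,0,0],[0,0,0],[0,0,0],[0,0,0],[0,0,0],[0,0,0]]}'
python3 - <<'E'
from h import *
t=np.mean([snapshot('top').astype(float) for _ in range(4)],0)[197:227,395:475];s=np.mean([snapshot('side').astype(float) for _ in range(4)],0)[138:168,375:455]
o=np.vstack([cv2.resize(np.clip(i,0,255).astype(np.uint8),(800,300),interpolation=cv2.INTER_LANCZOS4) for i in(t,s)])
cv2.imwrite('pics/c9.png',o[:,:,::-1])
tr=np.array([.543,-.3245,.088]); 
print('expected grip end/base top',pix('top',tr+.038*n),pix('top',tr),'side',pix('side',tr+.038*n),pix('side',tr),'tip side',pix('side',[.521,-.325,.0735]))
E
```

```text
clock: 29.95
eef_pos: [0.3636, -0.4407, 0.347]
ee_rot: [0.002, 2.531, 0.0]
ft_force: [-0.0, 0.4, -0.3]
opening: 0.0501
grip_force: 0.0
expected grip end/base top [426.8 213.7] [424.1 208.7] side [407.8 150.7] [402.2 156.6] tip side [407.  161.4]
```

View pics/c9.png

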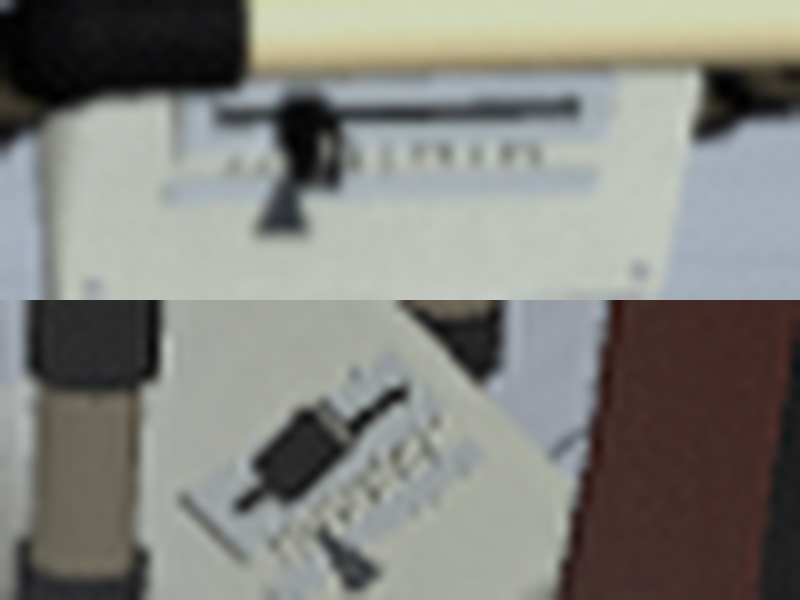

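The pointer is unmoved, with its tip at (283,175). The grip is now just above it: base edge about 280, outer end's right edge 342. I'll quantify it with a silhouette fit of grip and pointer in the averaged top pictures.

```bash
cat > fit.py <<'E'
from h import *
from scipy.optimize import least_squares
x0,y0,w,h,S=395,197,80,30,8
def mask(polys):
    m=np.zeros((h*S,w*S),np.uint8)
    for P in polys:
        q=np.array([pix('top',p) for p in P]);q=(q-[x0-.5,y0-.5])*S-.5
        cv2.fillConvexPoly(m,cv2.convexHull(np.round(q*16).astype(np.int32)),255,cv2.LINE_AA,4)
    return cv2.GaussianBlur(cv2.resize(m,(w,h),interpolation=cv2.INTER_AREA).astype(float)/255,(0,0),.6)
Y=np.array([0,1,0])
def grip(tr,dy): return [[tr+dy*Y+a*.009*Y+b*.012*u+c*n for a in(-1,1) for b in(-1,1) for c in(0,.038)]]
def ptr(tr,dy): 
    t=tr+dy*Y-.025*u+.003*n; return [[t,t-.029*u+.011*Y,t-.029*u-.011*Y]]
def run(im,gy):
    g=im[y0:y0+h,x0:x0+w].mean(2)
    for nm,f,dark,yy in(('grip',grip,30,gy),('ptr',ptr,70,-.326)):
        best=[]
        for x in(.539,.541,.543,.545,.547):
          for z in(.084,.088,.092):
            for y in np.arange(yy-.010,yy+.0101,.001):
                m=mask(f(np.array([x,y,z]),0)); R=cv2.dilate((m>.02).astype(np.uint8),np.ones((3,3)))>0
                R[:9]=False
                A=np.c_[m[R],np.ones(R.sum())];c,*_=np.linalg.lstsq(A,g[R],rcond=None)
                best.append((np.sqrt(np.mean((A@c-g[R])**2)),x,z,y))
        best.sort();print(nm,np.round(best[:4],4).tolist())
if __name__=='__main__':
    run(cv2.imread('pics/top0.png').astype(float),-.424)
    run(np.mean([snapshot('top').astype(float) for _ in range(4)],0),-.325)
E
python3 fit.py
```

```text
grip [[27.0474, 0.547, 0.084, -0.424], [27.2468, 0.547, 0.088, -0.422], [27.6909, 0.547, 0.092, -0.42], [27.7611, 0.547, 0.092, -0.421]]Traceback (most recent call last):
  File "fit.py", line 27, in <module>
    run(cv2.imread('pics/top0.png').astype(float),-.424)
    ~~~^^^^^^^^^^^^^^^^^^^^^^^^^^^^^^^^^^^^^^^^^^^^^^^^^
  File "fit.py", line 21, in run
    m=mask(f(np.array([x,y,z]),0)); R=cv2.dilate((m>.02).astype(np.uint8),np.ones((3,3)))>0
  File "fit.py", line 7, in mask
    q=np.array([pix('top',p) for p in P]);q=(q-[x0-.5,y0-.5])*S-.5
                ~~~^^^^^^^^^
  File "h.py", line 4, in pix
    k=get_calibration(c);p=np.linalg.inv(k['T'])@np.r_[P,1];s=p[:2]/p[2];s=s*(1+k['k1']*(s@s))
ValueError: time passes only in moves, steps and waits
```

```bash
sed -i 's/^from rig import \*/from rig import *\nimport functools,rig\nget_calibration=functools.lru_cache(rig.get_calibration)/; s/return np.round(\(.*\),1)$/return np.array(\1)/' h.py
sed -i 's/(.539,.541,.543,.545,.547)/(.539,.543,.547,.551,.555)/; s/for z in(.084,.088,.092)/for z in(.088,)/' fit.py
python3 fit.py; python3 -c "
from h import *
print(get_obs()['clock'])"
```

```text
grip [[27.244, 0.547, 0.088, -0.422], [27.9604, 0.547, 0.088, -0.423], [28.2151, 0.551, 0.088, -0.421], [28.355, 0.547, 0.088, -0.421]]
ptr [[10.8064, 0.547, 0.088, -0.324], [11.1407, 0.547, 0.088, -0.325], [14.2686, 0.547, 0.088, -0.323], [15.3013, 0.547, 0.088, -0.326]]
grip [[35.1653, 0.547, 0.088, -0.325], [35.4855, 0.547, 0.088, -0.326], [35.534, 0.547, 0.088, -0.324], [36.456, 0.551, 0.088, -0.324]]
ptr [[40.9745, 0.543, 0.088, -0.32], [42.9398, 0.543, 0.088, -0.319], [42.9511, 0.543, 0.088, -0.323], [43.25, 0.547, 0.088, -0.324]]
30.55
```

```bash
python3 -c "
from h import *
save('top','end.png')
for l in('cover_mid','bottle_mid','netcups_mid','jar_mid'): print(l,[np.array(d['point']) for d in recognise(l,'top')[:1]])
print(hand_in())"
```

```text
cover_mid [array([0.441 , 0.3853, 0.0471])]
bottle_mid [array([ 0.6978, -0.0458,  0.0879])]
netcups_mid [array([0.5824, 0.1444, 0.0727])]
jar_mid [array([ 0.7212, -0.1587,  0.07  ])]
the job is handed in; nothing more can be done
None
```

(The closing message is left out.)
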